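# Swipe test of a camera base's touch bar

## Robot

A 6-joint arm with a two-finger parallel gripper is mounted at the origin on the work surface. World frame = base frame: x ahead of the robot, y to its left, z up, the work surface at z = 0. Lengths are in m, angles in rad, forces in N, time in s.
With the tool pointing down it reaches from about 0.35 to 0.775 m from the base axis. Payload 5.5 kg.
Tool frame: the origin (TCP) lies at the very end of the fingers, on their centre line; the grasp point (between the pads) lies behind it (env.hold_point_z is the z of the grasp point in the tool frame, in m); z points along the fingers, y is the line along which they close (so a half turn about z gives the same grasp; the last joint's range is limited). The gripper opens to 85 mm and grips with 20 to 120 N. Pads are 22 mm wide; open, the fingers measure 114 mm over their backs; the gripper's body (76 mm by 85 mm) begins 54 mm behind the grasp point. The pads swing forward as they close: fully open they stand 13 mm farther back than shut.
Start: joints at [-1.475, 0.313, 0.046, 1.304, 0, 1.431], TCP at [0.134, -0.559, 0.231] pointing down, gripper open.
Joint ranges: [-2.76, 2.76], [-0.86, 1.69], [-1.03, 1.26], [-2.2, 2.34], [-1.47, 1.5], [-3.14, 3.14]. Speed limits (rad/s): [2.57, 2.57, 3.14, 3.14, 3.14, 3.14].

## Interface

Orientations are given as a unit quaternion [w, x, y, z].
In Python, from workcell import env gives the robot as it stands.
- The arm moves only by the tool arm_command, never from a script. Its argument "rows" is a list of rows, each an object with "delta_pos": the shift along the tool's x, y, z scaled (see below), a list of three; "rot": the turn, a rotation vector about the tool's x, y, z scaled (see below), a list of three; "fingers": the closure, from 0 (fully open) to 1 (shut). A call has 1 to 20 rows; each row shifts and turns the commanded pose from where the row before left it, along the tool's axes as they then stand; what a row does not reach is not made up. The controller multiplies each number of a shift by 0.02 m and each number of a turn by 360 degrees. A row lasts 1/10 s, in which the tool goes at most 50 mm and 8.59 degrees, less where a joint would pass 70% of its speed; a pose out of reach is approached as far as the arm can. A call with a number of a shift or a turn outside -1 to 1 is refused whole. A call with a gripper value outside its range is refused whole. The fingers move at their own pace and stop on an object; "squeeze" is the grip in N (left out, the last holds). Time passes only in rows, so rows that do not move let the fingers close. It gives the time, the measured TCP pose, the force and the opening at its end, in the units of the state.
- env.get_state(): the state, without advancing time (a new reading comes with each control period).
- env.read_camera(name): name is "side" or "top" or "wrist"; returns (picture, depth): 384x512x3 uint8, blue, green, red; 384x512 float32, m along the optical axis (not along the pixel's ray), 0 where there is no reading.
- env.get_calibration(name): a dict with "mtx" (3x3 intrinsics, pixels), "distortion" ([k1, k2, p1, p2, k3] as OpenCV has them; the pictures are not rectified), "R" (3x3) and "t" (3): a world point X has camera coordinates R X + t. Camera axes: x right, y down, z forward; pixel columns grow to the right and rows downward; lengths in m; the calibration is good to about 2 mm. A picture is of the moment at which its call begins: read the wrist's pose just before it. get_calibration takes no time and is no camera call; for the wrist camera it gives the pose at the moment of the call.
- env.hand_in(): hands the job in, once; it reports no verdict.
The state is a dict: "clock": time; "joint_pos": joint angles; "qvel": joint speeds; "tau": joint torques, N m; "tcp_pos": TCP position; "orientation": TCP orientation; "wrist_force": force on the tool from outside, world axes, zero at the start; "ft_torque": the same for the moment, N m; "finger_gap": finger opening in m.
Only numpy, scipy, OpenCV 4.12 (cv2) and the standard library are available. Lean on these libraries where they do the work, as an engineer would, in place of code of your own. Each camera call takes 0.05 s, during which the arm holds its last target. There are 200 camera calls.

## Task

Swipe-test the curved black touch bar on top of the round white camera base in the grey nest: come down with closed fingertips on the bar's narrow end, run them lightly along the bar to its broad end without lifting off or leaving the bar, and finish while holding there, fingertips still resting lightly on the broad end. Never press the bar down to its stop, where it would click. Only touch the bar: do not lift or shift the base, and leave the loose parts and everything else where they are.

Things in the scene. Friction and masses are not known exactly. Their poses are not given: they have to be found in the camera images.
- base: Round white base of a ball camera, 210 mm across, 40 mm high, 0.95 kg, loose in the nest but keyed against turning. Origin at the centre of its underside. The touch bar curves round the -x half of its top, middle line 85 mm from the centre, from 105 degrees off its x axis, counter-clockwise (narrow end), through 180 to 255 degrees (broad end). A spigot in the middle ends 52 mm above the underside.
- bar (a joint): How far the black touch bar is pushed down, in m: 0 at rest, 0.005 at its stop, where it would click. The bar moves straight down as a whole on springs: starts to give at about 0.3 N, then 2 N per mm, about 10 N at the stop. Its top is level all along; at rest it is 10 mm above the flat top of the base, 50 mm above the base's underside and 62 mm above the table.
- nest: Grey printed test nest, fixed to the table: plate 230 x 230 x 12 mm, with a half-ring wall round the back of the base and short posts, up to 42 mm high above the table (lower than the base's top). Origin at the centre of its underside. Two small loose parts stand on its front corners, up to 42 mm above the table.
- field1: Field 1 of the 6 equal fields of the black touch bar, counted from the narrow end, parted by fine engraved lines: 37 mm long along the bar, about 11 mm wide. It is the narrow end of the bar. Origin at the centre of its top face; x points outward from the centre of the base, y along the bar towards the broad end, z up. It goes down with the bar.
- field2: Field 2 of the 6 equal fields of the black touch bar, counted from the narrow end, parted by fine engraved lines: 37 mm long along the bar, about 14 mm wide. Origin at the centre of its top face; x points outward from the centre of the base, y along the bar towards the broad end, z up. It goes down with the bar.
- field3: Field 3 of the 6 equal fields of the black touch bar, counted from the narrow end, parted by fine engraved lines: 37 mm long along the bar, about 17 mm wide. Origin at the centre of its top face; x points outward from the centre of the base, y along the bar towards the broad end, z up. It goes down with the bar.
- field4: Field 4 of the 6 equal fields of the black touch bar, counted from the narrow end, parted by fine engraved lines: 37 mm long along the bar, about 19 mm wide. Origin at the centre of its top face; x points outward from the centre of the base, y along the bar towards the broad end, z up. It goes down with the bar.
- field5: Field 5 of the 6 equal fields of the black touch bar, counted from the narrow end, parted by fine engraved lines: 37 mm long along the bar, about 22 mm wide. Origin at the centre of its top face; x points outward from the centre of the base, y along the bar towards the broad end, z up. It goes down with the bar.
- field6: Field 6 of the 6 equal fields of the black touch bar, counted from the narrow end, parted by fine engraved lines: 37 mm long along the bar, about 25 mm wide. It is the broad end of the bar. Origin at the centre of its top face; x points outward from the centre of the base, y along the bar towards the broad end, z up. It goes down with the bar.
- lockring: Loose aluminium ring, 84 mm across, 10 mm high, lying round the base's spigot; origin under its centre. Leave alone.
- barrel: Loose black lens barrel, 24 mm across, 30 mm high, on a front corner of the nest; origin under its centre. Leave alone.
- spacer: Loose steel spacer ring, 26 mm across, 12 mm high, on the other front corner of the nest; origin under its centre. Leave alone.
- ball_head: White ball camera, 130 mm across, 134 mm high, standing on its neck to the left; origin under its centre. Leave alone.
- half_shell: White half shell, open side up, 124 mm across, 55 mm high, to the left; origin under its centre. Leave alone.
- driver: Screwdriver with black handle, 160 mm long, lying to the right; origin under its middle. Leave alone.
- carton: Cardboard box 75 x 95 x 60 mm, to the right; origin under its centre. Leave alone.
- cleaner: Clear bottle, 50 mm across, 130 mm high, to the right; origin under its centre. Leave alone.

How it is judged:
On the way, in this order (a step that is already met when the one before it is completed fails the run):
1. the fingertips touch the narrow end of the bar (field 1) (contact force between field1 and the fingers above 0.2 N), for 0.1 s.
2. then, going on along the bar, they reach field 3 (contact force between field3 and the fingers above 0.2 N), for 0.05 s.
3. then, going on along the bar, they reach field 4 (contact force between field4 and the fingers above 0.2 N), for 0.05 s.
4. then, going on along the bar, they reach field 5 (contact force between field5 and the fingers above 0.2 N), for 0.05 s.
5. then, going on along the bar, they reach field 6, its broad end (contact force between field6 and the fingers above 0.2 N), for 0.05 s.
At the end, for the whole second after the job is handed in: The fingers rest on the bar's broad end (field 6) with more than 0.2 N, no longer on field 4; the bar is pressed less than 4.7 mm; the base is within 8 mm of where it stood, level and still; every loose part is within 20 mm of its place (contact force between field6 and the fingers above 0.2 N and value of joint bar below 0.0047 m and not (contact force between field4 and the fingers above 0.2 N) and distance of base from where it was at the start of the episode below 0.008 m and angle between base's own z axis and vertical below 0.04 rad and linear speed of base below 0.02 m/s and distance of each of lockring, barrel, spacer, ball_head, half_shell, driver, carton, cleaner from where it was at the start of the episode below 0.02 m); the arm keeps its last pose, push and grip.
It fails at once if the bar is pressed to its stop (4.7 mm of its 5 mm) (value of joint bar above 0.0047 m).
It fails at once if the fingers lift off the bar, skim over it or leave it in the middle of its length (low over fields 3 to 5 with the bar untouched) (value of joint bar below 0.0003 m and not (contact force between any of field1, field2, field3, field4, field5, field6 and the fingers above 0.05 N) and (distance between the grasp point and field3 below 0.04 m or distance between the grasp point and field4 below 0.04 m or distance between the grasp point and field5 below 0.04 m)).
It fails at once if the base is lifted, shifted by 8 mm or tipped (distance of base from where it was at the start of the episode above 0.008 m or angle between base's own z axis and vertical above 0.05 rad).
It fails at once if a loose part is moved by more than 20 mm (distance of any of lockring, barrel, spacer, ball_head, half_shell, driver, carton, cleaner from where it was at the start of the episode above 0.02 m).
It also fails if it takes over 42 s, if anything falls off the work surface, if the arm or the gripper's body presses on something with over 40 N, if the wrist force passes 120 N, or if a joint passes its speed limit or range.

## Working session

There is one attempt and no reset: what is moved stays moved. The work goes in short steps, Python scripts to look and compute and a tool call to move; the robot and the scene stay as the last step left them, time stands still between calls to the robot, and variables do not carry over. Pictures are saved under pics/ and viewed, on a budget of 10 in all, crops included, one or two more only if the job needs it, and the job is handed in when it is done.

Besides the shell and the picture viewer there is one more tool, called after "Emit:" as a command line: name --argument value ..., lists and objects as JSON in quotes. arm_command: Moves the arm, as the interface text tells. Shifts and turns lie within -1 to 1; 1 stands for 0.02 m of shift or 360 degrees of turn. Its arguments: {"type":"object","properties":{"rows":{"type":"array","items":{"type":"object","properties":{"delta_pos":{"type":"array","items":{"type":"number","minimum":-1,"maximum":1}},"rot":{"type":"array","items":{"type":"number","minimum":-1,"maximum":1}},"fingers":{"type":"number"}}}},"squeeze":{"type":"number"}},"required":["rows"]}

```bash
mkdir -p pics; ls; python3 - <<'E'
from workcell import env
import cv2,numpy as np
s=env.get_state();print(s['clock'],s['tcp_pos'],s['orientation'],s['wrist_force'],s['finger_gap'],env.hold_point_z)
for n in('top','side'):
    p,d=env.read_camera(n);cv2.imwrite(f'pics/{n}0.png',p);np.save(f'pics/{n}0.npy',d)
    c=env.get_calibration(n);print(n,c)
E
```

```text
pics
0.0 [ 0.13426496 -0.55858452  0.23040158] [-9.13491187e-04  9.93057997e-01  1.17622193e-01  2.26472537e-05] [-0.47380835 -0.41961944  0.09591749] 0.08528883260733358 -0.0187
top {'mtx': array([[362.55667539,   0.        , 254.95119752],
       [  0.        , 362.55667539, 189.90076347],
       [  0.        ,   0.        ,   1.        ]]), 'distortion': array([-0.0302352,  0.       ,  0.       ,  0.       ,  0.       ]), 'R': array([[-0.02250882, -0.99959066, -0.01765997],
       [-0.99139593,  0.02459569, -0.12856582],
       [ 0.12894755,  0.01461416, -0.99154372]]), 't': array([0.02727716, 0.54270384, 0.98794696])}
side {'mtx': array([[351.70957583,   0.        , 259.64558377],
       [  0.        , 351.70957583, 185.36696672],
       [  0.        ,   0.        ,   1.        ]]), 'distortion': array([0.0098753, 0.       , 0.       , 0.       , 0.       ]), 'R': array([[-0.782402  , -0.62264144, -0.01283543],
       [-0.43865226,  0.56559986, -0.6983416 ],
       [ 0.44207614, -0.54075358, -0.71564953]]), 't': array([0.42754066, 0.29621872, 0.87614275])}
```

View pics/top0.png

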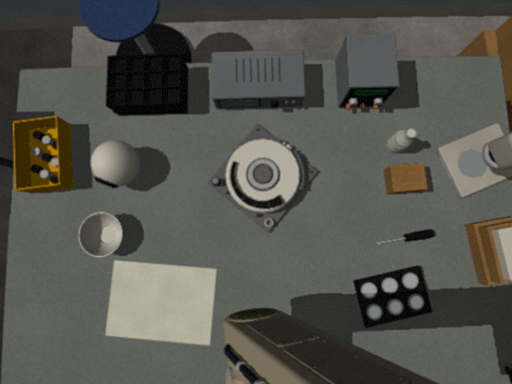

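View pics/side0.png

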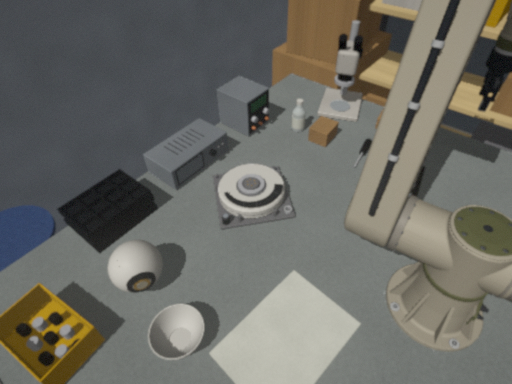

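The top view shows the base near pixel (263,175), with the black bar on its lower-left side. The barrel is at (215,181) and the spacer at (268,223). Next I'll enlarge that area.

```bash
python3 - <<'E'
import cv2
p=cv2.imread('pics/top0.png');c=p[120:235,200:330]
cv2.imwrite('pics/topc.png',cv2.resize(c,None,fx=5,fy=5,interpolation=cv2.INTER_CUBIC))
E
```

```text
(no output)
```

View pics/topc.png

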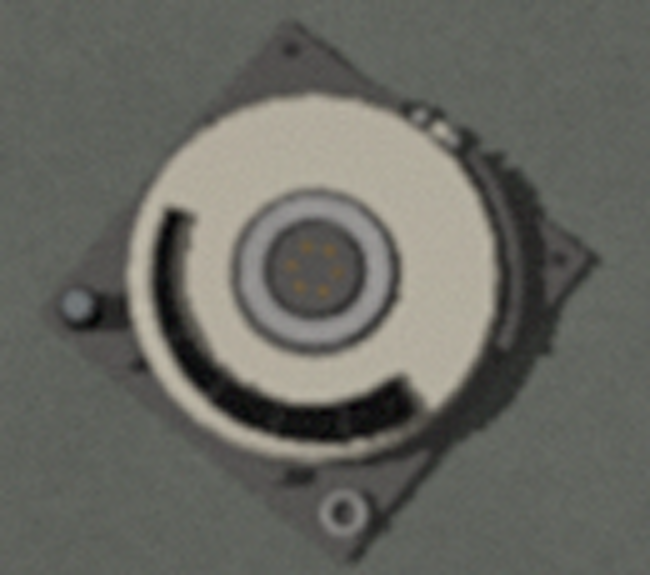

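The narrow end is at crop (175,212), the broad end at (410,390), with the arc running through the lower left. I'll fit the base pose in both cameras.

```bash
cat > h.py <<'E'
import numpy as np,cv2
from scipy.optimize import minimize
def proj(c,X):
    return cv2.projectPoints(np.asarray(X,float),cv2.Rodrigues(c['R'])[0],c['t'],c['mtx'],c['distortion'])[0][:,0]
def back(c,px,z):
    u=cv2.undistortPoints(np.asarray(px,float).reshape(-1,1,2),c['mtx'],c['distortion'])[:,0]
    r=np.c_[u,np.ones(len(u))]@c['R']; o=-c['R'].T@c['t']
    return o+r*((z-o[2])/r[:,2])[:,None]
def barpoly(cx,cy,yaw,z=.062):
    a=np.radians(np.linspace(105,255,40)); w=.0096/2+(.0168/2)*np.linspace(0,1,40)
    f=lambda r,a:np.c_[cx+r*np.cos(a+yaw),cy+r*np.sin(a+yaw),0*a+z]
    return np.r_[f(.085+w,a),f(.085-w,a)[::-1]]
def fit(img,c,x0,S=4):
    g=cv2.resize(cv2.cvtColor(img,cv2.COLOR_BGR2GRAY),None,fx=S,fy=S,interpolation=cv2.INTER_CUBIC).astype(float)
    def circ(cx,cy,r,z):
        t=np.linspace(0,2*np.pi,120); return np.c_[cx+r*np.cos(t),cy+r*np.sin(t),0*t+z]
    def mask(P):
        m=np.zeros(g.shape,np.uint8); q=(proj(c,P)+.5)*S-.5
        cv2.fillPoly(m,[np.round(q*16).astype(np.int32)],1,shift=4); return m.astype(bool)
    def cost(p):
        x,y,w=p[0],p[1],p[2]
        ou=mask(circ(x,y,.105,.052)); inn=mask(circ(x,y,.050,.052)); b=mask(barpoly(x,y,w))
        ring=ou&~inn&~b; big=mask(circ(x,y,.112,.052))&~ou
        # white ring bright, bar and outside dark
        return (np.clip(g[ring],0,150)-90).sum()*-1+(np.clip(g[b],0,150)-90).sum()+(np.clip(g[big],0,150)-90).sum()
    best=None
    for d in (0,.1,-.1):
        st=np.array(x0)+[0,0,d]
        sim=np.vstack([st]+[st+e for e in np.diag([.006,.006,.08])])
        r=minimize(cost,st,method='Nelder-Mead',options=dict(initial_simplex=sim,xatol=1e-5,fatol=1))
        if best is None or r.fun<best.fun: best=r
    return best
E
python3 - <<'E'
from h import *
from workcell import env
ct=env.get_calibration('top');cs=env.get_calibration('side')
f=lambda x,y:(200+x/5,120+y/5)
C=back(ct,[f(313,277)],.052)[0];n=back(ct,[f(177,212)],.062)[0];b=back(ct,[f(412,390)],.062)[0]
an=lambda v:np.degrees(np.arctan2(*(v-C)[1::-1]))
print(C,n,b,an(n)-105,an(b)-255)
yaw=np.radians(((an(n)-105)+180)%360-180)
for k,c in(('top',ct),('side',cs)):
    im=cv2.imread(f'pics/{k}0.png');r=fit(im,c,[C[0],C[1],yaw]);print(k,r.x,np.degrees(r.x[2]),r.fun)
    S=5;q=(proj(c,barpoly(*r.x))+.5)*S-.5
    o=q.mean(0)
    d=np.load(f'pics/{k}0.npy')
    # depth check
    pc=proj(c,[[r.x[0]+.07*np.cos(r.x[2]),r.x[1]+.07*np.sin(r.x[2]),.052]])[0];u,v=np.round(pc).astype(int)
    print('z at white',d[v-1:v+2,u-1:u+2].mean(), (c['R']@[r.x[0]+.07*np.cos(r.x[2]),r.x[1]+.07*np.sin(r.x[2]),.052]+c['t'])[2])
E
```

```text
[ 0.58126857 -0.00806304  0.052     ] [0.61810412 0.06662232 0.062     ] [ 0.51551251 -0.06056817  0.062     ] -41.25296578916751 -396.3932104089341
top [ 0.58428349 -0.00810067 -0.68709793] -39.36781145953823 -2987905.0
z at white 1.0175829 1.017939515295374
side [ 0.58318158 -0.0037727  -0.68763273] -39.39845313978256 -1482746.0
z at white 1.1468505 1.1467182699302507
```

Both cameras give a yaw of about -39.4°, with the centre near (0.584, -0.006). First I'll square the tool to world yaw 90° and close the fingers. After that, tool x = world y, tool y = world x and tool z = down.

Emit:
arm_command --rows '[{"delta_pos": [0, 0, 0], "rot": [0, 0, -0.0177], "fingers": 1}, {"delta_pos": [0, 0, 0], "rot": [0, 0, -0.0177], "fingers": 1}, {"delta_pos": [0, 0, 0], "rot": [0, 0, -0.0177], "fingers": 1}, {"delta_pos": [0, 0, 0], "rot": [0, 0, -0.0177], "fingers": 1}, {"delta_pos": [0, 0, 0], "rot": [0, 0, -0.0177], "fingers": 1}, {"delta_pos": [0, 0, 0], "rot": [0, 0, -0.0177], "fingers": 1}, {"delta_pos": [0, 0, 0], "rot": [0, 0, -0.0177], "fingers": 1}, {"delta_pos": [0, 0, 0], "rot": [0, 0, -0.0177], "fingers": 1}, {"delta_pos": [0, 0, 0], "rot": [0, 0, -0.0177], "fingers": 1}, {"delta_pos": [0, 0, 0], "rot": [0, 0, -0.0177], "fingers": 1}, {"delta_pos": [0, 0, 0], "rot": [0, 0, -0.0177], "fingers": 1}, {"delta_pos": [0, 0, 0], "rot": [0, 0, -0.0177], "fingers": 1}]' --squeeze 20

```text
clock: 1.3
tcp_pos: [0.1343, -0.5588, 0.2308]
orientation: [-0.0, 0.706, 0.709, 0.0]
wrist_force: [-0.4, 0.5, -0.7]
finger_gap: -0.0003
```

Emit:
arm_command --rows '[{"delta_pos": [0.98, 0.75, 0]}, {"delta_pos": [0.98, 0.75, 0]}, {"delta_pos": [0.98, 0.75, 0]}, {"delta_pos": [0.98, 0.75, 0]}, {"delta_pos": [0.98, 0.75, 0]}, {"delta_pos": [0.98, 0.75, 0]}, {"delta_pos": [0.98, 0.75, 0]}, {"delta_pos": [0.98, 0.75, 0]}, {"delta_pos": [0.98, 0.75, 0]}, {"delta_pos": [0.98, 0.75, 0]}, {"delta_pos": [0.98, 0.75, 0]}, {"delta_pos": [0.98, 0.75, 0]}, {"delta_pos": [0.98, 0.75, 0]}, {"delta_pos": [0.98, 0.75, 0]}, {"delta_pos": [0.98, 0.75, 0]}, {"delta_pos": [0.98, 0.75, 0]}]'

```text
schema error: expected keys delta_pos, rot, fingers
```

Emit:
arm_command --rows '[{"delta_pos": [0.98, 0.75, 0]}, {"delta_pos": [0.98, 0.75, 0]}, {"delta_pos": [0.98, 0.75, 0]}, {"delta_pos": [0.98, 0.75, 0]}, {"delta_pos": [0.98, 0.75, 0]}, {"delta_pos": [0.98, 0.75, 0]}, {"delta_pos": [0.98, 0.75, 0]}, {"delta_pos": [0.98, 0.75, 0]}, {"delta_pos": [0.98, 0.75, 0]}, {"delta_pos": [0.98, 0.75, 0]}, {"delta_pos": [0.98, 0.75, 0]}, {"delta_pos": [0.98, 0.75, 0]}, {"delta_pos": [0.98, 0.75, 0]}, {"delta_pos": [0, 0, 0]}, {"delta_pos": [0, 0, 0]}]'

```text
schema error: expected keys delta_pos, rot, fingers
```

```bash
python3 - <<'E'
from h import *
from workcell import env
s=env.get_state();print(s['clock'],s['tcp_pos'],s['orientation'],s['wrist_force'],s['joint_pos'])
c=env.get_calibration('wrist');p,d=env.read_camera('wrist');cv2.imwrite('pics/w1.png',p);np.save('pics/w1.npy',d)
import pickle;pickle.dump(c,open('pics/w1.pkl','wb'))
print(-c['R'].T@c['t'])
r=fit(p,c,[.584,-.006,-.687],S=2);print(r.x,r.fun)
v=cv2.polylines(p.copy(),[np.round(proj(c,barpoly(*r.x))).astype(np.int32)],True,(0,0,255),1)
cv2.polylines(v,[np.round(proj(c,barpoly(.5837,-.006,-.687))).astype(np.int32)],True,(0,255,0),1)
cv2.imwrite('pics/w1o.png',v)
E
```

```text
1.3 [ 0.13427815 -0.55879392  0.23075856] [-4.21041096e-04  7.05661931e-01  7.08548475e-01  3.46462842e-04] [-0.40199752  0.51125788 -0.74978726] [-1.47462252e+00  3.13696366e-01  4.54110612e-02  1.30360154e+00
 -2.98046062e-06  9.20916143e-02]
[ 0.1342321  -0.47906808  0.37317326]
[ 0.74360401 -0.06342359 -2.51972512] -1601438.0
```

View pics/w1o.png

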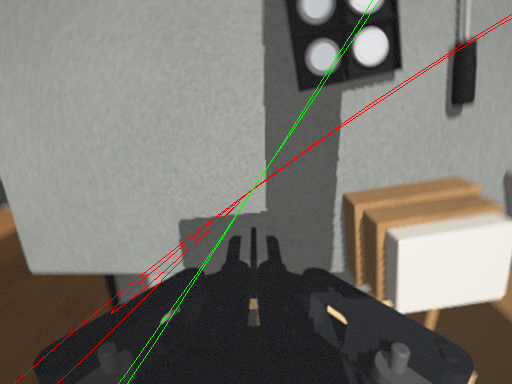

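The arm didn't move, because every row needs all three keys. The picture only shows the closed fingers, near (254,240), with the view ahead along tool +x (world +y). So I'll stop short at about (0.58, -0.08) to see the base.

Emit:
arm_command --rows '[{"delta_pos": [1, 0.93, 0], "rot": [0, 0, 0], "fingers": 1}, {"delta_pos": [1, 0.93, 0], "rot": [0, 0, 0], "fingers": 1}, {"delta_pos": [1, 0.93, 0], "rot": [0, 0, 0], "fingers": 1}, {"delta_pos": [1, 0.93, 0], "rot": [0, 0, 0], "fingers": 1}, {"delta_pos": [1, 0.93, 0], "rot": [0, 0, 0], "fingers": 1}, {"delta_pos": [1, 0.93, 0], "rot": [0, 0, 0], "fingers": 1}, {"delta_pos": [1, 0.93, 0], "rot": [0, 0, 0], "fingers": 1}, {"delta_pos": [1, 0.93, 0], "rot": [0, 0, 0], "fingers": 1}, {"delta_pos": [1, 0.93, 0], "rot": [0, 0, 0], "fingers": 1}, {"delta_pos": [1, 0.93, 0], "rot": [0, 0, 0], "fingers": 1}, {"delta_pos": [1, 0.93, 0], "rot": [0, 0, 0], "fingers": 1}, {"delta_pos": [1, 0.93, 0], "rot": [0, 0, 0], "fingers": 1}, {"delta_pos": [1, 0.93, 0], "rot": [0, 0, 0], "fingers": 1}, {"delta_pos": [1, 0.93, 0], "rot": [0, 0, 0], "fingers": 1}, {"delta_pos": [1, 0.93, 0], "rot": [0, 0, 0], "fingers": 1}, {"delta_pos": [1, 0.93, 0], "rot": [0, 0, 0], "fingers": 1}, {"delta_pos": [1, 0.93, 0], "rot": [0, 0, 0], "fingers": 1}, {"delta_pos": [1, 0.93, 0], "rot": [0, 0, 0], "fingers": 1}]'

```text
clock: 3.15
tcp_pos: [0.4698, -0.1982, 0.231]
orientation: [-0.0, 0.708, 0.706, -0.0]
wrist_force: [-0.4, -0.3, 0.1]
finger_gap: 0.0002
```

Emit:
arm_command --rows '[{"delta_pos": [1, 0.93, 0], "rot": [0, 0, 0], "fingers": 1}, {"delta_pos": [1, 0.93, 0], "rot": [0, 0, 0], "fingers": 1}, {"delta_pos": [1, 0.93, 0], "rot": [0, 0, 0], "fingers": 1}, {"delta_pos": [1, 0.93, 0], "rot": [0, 0, 0], "fingers": 1}, {"delta_pos": [1, 0.93, 0], "rot": [0, 0, 0], "fingers": 1}, {"delta_pos": [1, 0.93, 0], "rot": [0, 0, 0], "fingers": 1}, {"delta_pos": [0, 0, 0], "rot": [0, 0, 0], "fingers": 1}, {"delta_pos": [0, 0, 0], "rot": [0, 0, 0], "fingers": 1}, {"delta_pos": [0, 0, 0], "rot": [0, 0, 0], "fingers": 1}]'

```text
clock: 4.05
tcp_pos: [0.5803, -0.0797, 0.231]
orientation: [-0.0, 0.708, 0.707, -0.0]
wrist_force: [-0.1, -0.6, -0.6]
finger_gap: 0.0001
```

```bash
python3 - <<'E'
from h import *
from workcell import env
s=env.get_state();print(s['clock'],s['tcp_pos'],s['orientation'],s['wrist_force'],s['joint_pos'])
c=env.get_calibration('wrist');p,d=env.read_camera('wrist');cv2.imwrite('pics/w2.png',p);np.save('pics/w2.npy',d)
import pickle;pickle.dump(c,open('pics/w2.pkl','wb'))
r=fit(p,c,[.584,-.006,-.687],S=2);print(r.x,r.fun)
v=cv2.polylines(p.copy(),[np.round(proj(c,barpoly(*r.x))).astype(np.int32)],True,(0,0,255),1)
cv2.polylines(v,[np.round(proj(c,barpoly(.5837,-.006,-.687))).astype(np.int32)],True,(0,255,0),1)
cv2.imwrite('pics/w2o.png',v)
E
```

```text
4.05 [ 0.58031442 -0.07974671  0.23101766] [-2.68683424e-04  7.07704763e-01  7.06508131e-01 -3.95309555e-04] [-0.06837067 -0.58280854 -0.62993878] [-2.73345474e-01  3.35252694e-01  7.62940686e-02  1.31269388e+00
 -4.25198039e-04  1.29914333e+00]
[ 0.58639995 -0.00760111 -0.71331926] -3931732.0
```

View pics/w2o.png

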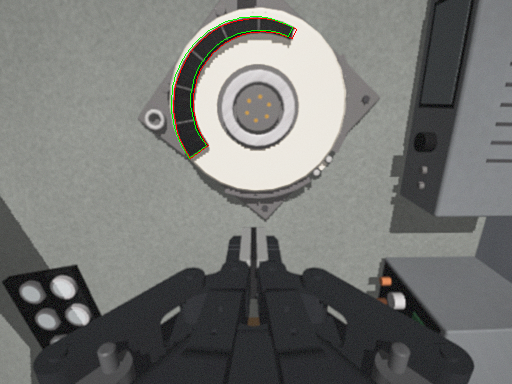

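The base is in view, with the narrow end at (293,33) and the broad end at (197,153). All three fits agree to about 3 mm, so I'll use centre (0.585, -0.007) and yaw -39.6°. Next I'll go above field 1 at (0.607, 0.075) and down to z=0.075.

Emit:
arm_command --rows '[{"delta_pos": [0.969, 0.167, 0], "rot": [0, 0, 0], "fingers": 1}, {"delta_pos": [0.969, 0.167, 0], "rot": [0, 0, 0], "fingers": 1}, {"delta_pos": [0.969, 0.167, 0], "rot": [0, 0, 0], "fingers": 1}, {"delta_pos": [0.969, 0.167, 0], "rot": [0, 0, 0], "fingers": 1}, {"delta_pos": [0.969, 0.167, 0], "rot": [0, 0, 0], "fingers": 1}, {"delta_pos": [0.969, 0.167, 0], "rot": [0, 0, 0], "fingers": 1}, {"delta_pos": [0.969, 0.167, 0], "rot": [0, 0, 0], "fingers": 1}, {"delta_pos": [0.969, 0.167, 0], "rot": [0, 0, 0], "fingers": 1}, {"delta_pos": [0, 0, 0.95], "rot": [0, 0, 0], "fingers": 1}, {"delta_pos": [0, 0, 0.95], "rot": [0, 0, 0], "fingers": 1}, {"delta_pos": [0, 0, 0.95], "rot": [0, 0, 0], "fingers": 1}, {"delta_pos": [0, 0, 0.95], "rot": [0, 0, 0], "fingers": 1}, {"delta_pos": [0, 0, 0.95], "rot": [0, 0, 0], "fingers": 1}, {"delta_pos": [0, 0, 0.95], "rot": [0, 0, 0], "fingers": 1}, {"delta_pos": [0, 0, 0.95], "rot": [0, 0, 0], "fingers": 1}, {"delta_pos": [0, 0, 0.95], "rot": [0, 0, 0], "fingers": 1}, {"delta_pos": [0, 0, 0], "rot": [0, 0, 0], "fingers": 1}, {"delta_pos": [0, 0, 0], "rot": [0, 0, 0], "fingers": 1}]'

```text
clock: 5.9
tcp_pos: [0.6074, 0.0749, 0.0795]
orientation: [-0.0, 0.708, 0.706, -0.0]
wrist_force: [-0.1, -0.0, 0.2]
finger_gap: 0.0001
```

```bash
python3 - <<'E'
from h import *
from workcell import env
s=env.get_state();print(s['clock'],s['tcp_pos'],s['wrist_force'])
for n in('side','top'):
    p,d=env.read_camera(n);c=env.get_calibration(n)
    for t in (s['tcp_pos'],):
        u=proj(c,[t])[0]; print(n,u)
    S=6;x0,y0=int(u[0])-55,int(u[1])-45
    k=cv2.resize(p[y0:y0+90,x0:x0+110],None,fx=S,fy=S,interpolation=cv2.INTER_CUBIC)
    cv2.imwrite(f'pics/{n}2.png',k);print(x0,y0)
E
```

```text
5.9 [0.60736636 0.07494306 0.07952494] [-0.06713894 -0.02536427  0.22260495]
side [227.62000394 190.95885303]
172 145
top [231.9567565  165.03375904]
176 120
```

View pics/side2.png

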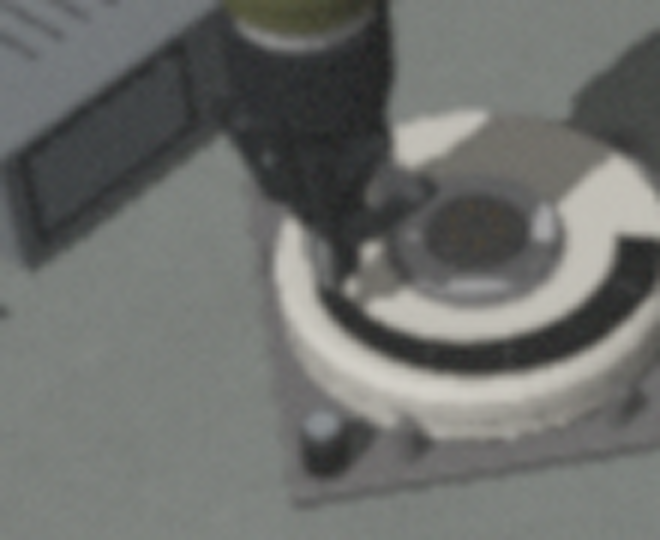

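The fingertip hangs at crop (340,275), just above the bar's narrow end. I'll descend to about z=0.064.

Emit:
arm_command --rows '[{"delta_pos": [0, 0, 0.15], "rot": [0, 0, 0], "fingers": 1}, {"delta_pos": [0, 0, 0.15], "rot": [0, 0, 0], "fingers": 1}, {"delta_pos": [0, 0, 0.15], "rot": [0, 0, 0], "fingers": 1}, {"delta_pos": [0, 0, 0.15], "rot": [0, 0, 0], "fingers": 1}, {"delta_pos": [0, 0, 0.15], "rot": [0, 0, 0], "fingers": 1}, {"delta_pos": [0, 0, 0], "rot": [0, 0, 0], "fingers": 1}, {"delta_pos": [0, 0, 0], "rot": [0, 0, 0], "fingers": 1}]'

```text
clock: 6.7
tcp_pos: [0.6076, 0.0757, 0.0641]
orientation: [-0.0, 0.707, 0.707, -0.0]
wrist_force: [0.3, 0.6, 0.1]
finger_gap: -0.0002
```

Emit:
arm_command --rows '[{"delta_pos": [0, 0, 0.05], "rot": [0, 0, 0], "fingers": 1}, {"delta_pos": [0, 0, 0.05], "rot": [0, 0, 0], "fingers": 1}, {"delta_pos": [0, 0, 0], "rot": [0, 0, 0], "fingers": 1}]'

```text
clock: 7.0
tcp_pos: [0.6077, 0.0757, 0.0622]
orientation: [-0.0, 0.707, 0.707, -0.0]
wrist_force: [-0.4, -0.3, -0.1]
finger_gap: 0.0004
```

Emit:
arm_command --rows '[{"delta_pos": [0, 0, 0.05], "rot": [0, 0, 0], "fingers": 1}, {"delta_pos": [0, 0, 0], "rot": [0, 0, 0], "fingers": 1}]'

```text
clock: 7.2
tcp_pos: [0.6078, 0.0757, 0.0614]
orientation: [0.0, 0.707, 0.707, 0.0]
wrist_force: [-0.5, -0.1, 1.3]
finger_gap: -0.0001
```

Emit:
arm_command --rows '[{"delta_pos": [0, 0, 0.05], "rot": [0, 0, 0], "fingers": 1}, {"delta_pos": [0, 0, 0], "rot": [0, 0, 0], "fingers": 1}]'

```text
clock: 7.4
tcp_pos: [0.6078, 0.0757, 0.0605]
orientation: [0.0, 0.707, 0.707, 0.0]
wrist_force: [-1.0, -0.3, 3.5]
finger_gap: 0.0001
```

Contact came at z≈0.062. Now at 3.5 N and about 1.6 mm of travel, which matches the spring. I'll work out the arc steps.

```bash
python3 - <<'E'
import numpy as np
a=np.radians(np.arange(75,204,4));P=np.c_[.585+.085*np.cos(a),-.007+.085*np.sin(a)]
P[0]=[.6078,.0755];q=np.round(np.diff(P,axis=0)/.02,3)
print([[r[1],r[0]] for r in q.tolist()],len(q),P[16],P[-1])
E
```

```text
[[0.047, -0.329], [0.046, -0.293], [0.026, -0.296], [0.005, -0.297], [-0.016, -0.296], [-0.036, -0.294], [-0.057, -0.291], [-0.077, -0.287], [-0.097, -0.28], [-0.116, -0.273], [-0.135, -0.264], [-0.153, -0.254], [-0.17, -0.243], [-0.187, -0.231], [-0.202, -0.217], [-0.217, -0.202], [-0.231, -0.187], [-0.243, -0.17], [-0.254, -0.153], [-0.264, -0.135], [-0.273, -0.116], [-0.28, -0.097], [-0.287, -0.077], [-0.291, -0.057], [-0.294, -0.036], [-0.296, -0.016], [-0.297, 0.005], [-0.296, 0.026], [-0.293, 0.046], [-0.289, 0.067], [-0.284, 0.087], [-0.277, 0.106]] 32 [0.52084969 0.04876502] [ 0.50675709 -0.04021215]
```

Emit:
arm_command --rows '[{"delta_pos": [0, 0, 0.02], "rot": [0, 0, 0], "fingers": 1}, {"delta_pos": [0.047, -0.329, 0], "rot": [0, 0, 0], "fingers": 1}, {"delta_pos": [0.046, -0.293, 0], "rot": [0, 0, 0], "fingers": 1}, {"delta_pos": [0.026, -0.296, 0], "rot": [0, 0, 0], "fingers": 1}, {"delta_pos": [0.005, -0.297, 0], "rot": [0, 0, 0], "fingers": 1}, {"delta_pos": [-0.016, -0.296, 0], "rot": [0, 0, 0], "fingers": 1}, {"delta_pos": [-0.036, -0.294, 0], "rot": [0, 0, 0], "fingers": 1}, {"delta_pos": [-0.057, -0.291, 0], "rot": [0, 0, 0], "fingers": 1}]'

```text
clock: 8.2
tcp_pos: [0.5655, 0.0761, 0.06]
orientation: [0.0, 0.707, 0.707, 0.0]
wrist_force: [3.5, 0.8, 4.5]
finger_gap: 0.0001
```

It's tracking well: z=0.060 and about 4.5 N. On to the middle section.

Emit:
arm_command --rows '[{"delta_pos": [-0.077, -0.287, 0], "rot": [0, 0, 0], "fingers": 1}, {"delta_pos": [-0.097, -0.28, 0], "rot": [0, 0, 0], "fingers": 1}, {"delta_pos": [-0.116, -0.273, 0], "rot": [0, 0, 0], "fingers": 1}, {"delta_pos": [-0.135, -0.264, 0], "rot": [0, 0, 0], "fingers": 1}, {"delta_pos": [-0.153, -0.254, 0], "rot": [0, 0, 0], "fingers": 1}, {"delta_pos": [-0.17, -0.243, 0], "rot": [0, 0, 0], "fingers": 1}, {"delta_pos": [-0.187, -0.231, 0], "rot": [0, 0, 0], "fingers": 1}, {"delta_pos": [-0.202, -0.217, 0], "rot": [0, 0, 0], "fingers": 1}, {"delta_pos": [-0.217, -0.202, 0], "rot": [0, 0, 0], "fingers": 1}]'

```text
clock: 9.1
tcp_pos: [0.5202, 0.0487, 0.0598]
orientation: [-0.0, 0.707, 0.707, -0.0]
wrist_force: [2.4, 2.9, 5.0]
finger_gap: 0.0001
```

Emit:
arm_command --rows '[{"delta_pos": [-0.231, -0.187, 0], "rot": [0, 0, 0], "fingers": 1}, {"delta_pos": [-0.243, -0.17, 0], "rot": [0, 0, 0], "fingers": 1}, {"delta_pos": [-0.254, -0.153, 0], "rot": [0, 0, 0], "fingers": 1}, {"delta_pos": [-0.264, -0.135, 0], "rot": [0, 0, 0], "fingers": 1}, {"delta_pos": [-0.273, -0.116, 0], "rot": [0, 0, 0], "fingers": 1}, {"delta_pos": [-0.28, -0.097, 0], "rot": [0, 0, 0], "fingers": 1}, {"delta_pos": [-0.287, -0.077, 0], "rot": [0, 0, 0], "fingers": 1}, {"delta_pos": [-0.291, -0.057, 0], "rot": [0, 0, 0], "fingers": 1}]'

```text
clock: 9.9
tcp_pos: [0.5004, 0.0061, 0.0597]
orientation: [-0.0, 0.707, 0.707, -0.0]
wrist_force: [0.9, 3.9, 4.3]
finger_gap: 0.0003
```

Emit:
arm_command --rows '[{"delta_pos": [-0.294, -0.036, 0], "rot": [0, 0, 0], "fingers": 1}, {"delta_pos": [-0.296, -0.016, 0], "rot": [0, 0, 0], "fingers": 1}, {"delta_pos": [-0.297, 0.005, 0], "rot": [0, 0, 0], "fingers": 1}, {"delta_pos": [-0.296, 0.026, 0], "rot": [0, 0, 0], "fingers": 1}, {"delta_pos": [-0.293, 0.046, 0], "rot": [0, 0, 0], "fingers": 1}, {"delta_pos": [-0.289, 0.067, 0], "rot": [0, 0, 0], "fingers": 1}, {"delta_pos": [-0.284, 0.087, 0], "rot": [0, 0, 0], "fingers": 1}, {"delta_pos": [-0.277, 0.106, 0], "rot": [0, 0, 0], "fingers": 1}, {"delta_pos": [0, 0, 0], "rot": [0, 0, 0], "fingers": 1}, {"delta_pos": [0, 0, 0], "rot": [0, 0, 0], "fingers": 1}]'

```text
clock: 10.9
tcp_pos: [0.5068, -0.0413, 0.0599]
orientation: [0.001, 0.708, 0.707, -0.001]
wrist_force: [-1.1, -2.1, 4.6]
finger_gap: -0.0001
```

```bash
python3 - <<'E'
from h import *
from workcell import env
s=env.get_state();print(s['clock'],s['tcp_pos'],s['wrist_force'])
p,d=env.read_camera('top');c=env.get_calibration('top')
p0=cv2.imread('pics/top0.png')
k=np.hstack([cv2.resize(i[125:235,205:325],None,fx=3.3,fy=3.3,interpolation=cv2.INTER_CUBIC) for i in(p0,p)]);cv2.imwrite('pics/end.png',k)
print(proj(c,[s['tcp_pos']])[0])
E
```

```text
10.9 [ 0.50675665 -0.04128146  0.05989937] [-1.08019789 -2.13667612  4.55274993]
[275.41706192 201.43013208]
```

View pics/end.png

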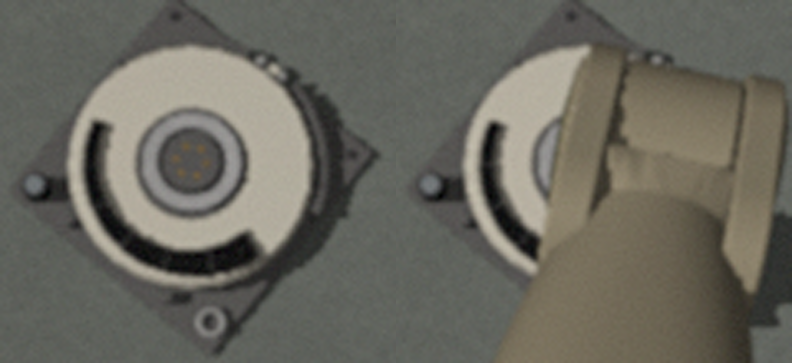

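In the after-picture on the right, the visible base edge, barrel and nest sit where they did before. The arm hides the broad end, but the fingers still carry 4.5 N at z=0.060, so the bar is about 2 mm down on field 6. Handing in.

```bash
python3 -c "
from workcell import env
print(env.hand_in());s=env.get_state();print(s['clock'],s['tcp_pos'],s['wrist_force'])"
```

```text
the job is handed in; nothing more can be done
None
the job is handed in; nothing more can be done
```

I did the swipe and handed the job in at about 11 s with the closed fingertips still resting on the broad end; no verdict was reported. They came down on field 1, ran along the 85 mm arc through fields 2–5, and stopped on field 6.

- **Pressing:** at every check from the start of the swipe to the end, the push was about 4.3–5.0 N with z near 0.060 m. That is about 2 mm of bar travel, well short of the 4.7 mm limit. The readings came only between moves.
- **Last check:** the fingertips were at (0.507, -0.041, 0.060) m with 4.6 N upward. By the fitted pose, that is around the middle of field 6.
- **Base and parts:** before/after top views showed the base edge, nest and barrel unmoved where visible. The arm hid the spacer, the broad end and part of the lock ring. I did not check the other loose parts afterwards, but the arm showed no sign of touching anything else.
- **Disagreements:** the top, side and wrist camera fits of the base differed by up to 4 mm and 1.5°, so I used a value in between. My first travel moves were refused because of missing row keys, and the arm did not move.

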